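# Set out the flashing kit for a training session

### The job

Set out the flashing kit in this order: draw the aluminium bar out of its holder, raising its end over the orange lip, and lay it flat along the middle of the black strip on the plywood board; then stand the yellow tape measure in the middle of the blue square on the robot's side of the bar; then the red-capped jar upright in the middle of the blue square beyond the bar; and last set the tape roll flat on end in the middle of the green pail lid. Do not shift the two pails, the water bottle or the brush, and leave every piece released and standing still in its place.

Things in the scene. Friction and masses are not known exactly. Their poses are not given: they have to be found in the camera images.
- bar_mid (a point): Centre of the loose aluminium bar (90 g), 200 mm long (its x) x 24 wide x 10 thick, five dark slots on top. It starts in the holder on its floor, its x along the holder's x (within about 1 degree), underside 4 mm above the table; grip it across its 24 mm width with the fingertips, near its middle.
- tape_mid (a point): Centre of the loose yellow tape measure with black trim, standing on its base: 66 mm along its x, 36 mm thick along its y (grip it across this), 60 mm high; origin half-way up. 250 g or so.
- jar_mid (a point): Centre of the loose white jar with a grey band and a red cap, upright: body 56 mm across up to 56 mm, cap 53 mm across, 74 mm high in all; origin half-way up (37 mm above its foot). z is up.
- roll_mid (a point): Centre of the loose roll of flashing tape standing on end: brown outside, black wound top with a pale core, 58 mm across, 50 mm high; solid; origin half-way up. z is up.
- board: Fixed plywood board 230 x 230 mm, 12 thick; origin centre of its underside, x away from the robot. A black strip, 40 wide (x) and 215 long (y), runs through its centre. Blue outlined squares, 74 mm, centred at x = -68 mm (robot's side) and x = +68 mm (far side), y = 0. All marks are flat.
- holder: Fixed green bar holder, 224 mm along x, 90 wide; origin centre of underside. Its floor is 4 mm thick and the bar lies on it along x. At its -x end (x -105 to -110) an orange lip, 50 wide, rises to 14 mm. A hood covers x +40 to +110: 36 wide inside, ceiling 28, top 31 mm up, far end closed; so raise the bar's lip end, then draw it 70 mm or more to -x. Sides open between lip and hood.
- green_lid (a point): Centre of the flat top of the green lid (96 mm across) of a small white pail, 110 mm above the table. The pail is loose but heavy (1.5 kg).
- white_pail: Bystander: the same kind of pail with a white lid, 96 mm across, 110 mm high; origin at the centre of its underside.
- bottle: Bystander: clear water bottle with a blue cap, 64 mm across, 190 mm high; origin at the centre of its underside.
- brush: Bystander: flat brush lying on the table beyond the board; origin at the underside near its middle.

How it is judged (in metres and radians):
On the way, in this order (a step that is already met when the one before it is completed fails the run):
1. the bar lies flat along the black strip, released (x of bar_mid in the frame of board between -0.012 and 0.012 m and y of bar_mid in the frame of board between -0.015 and 0.015 m and z of bar_mid in the frame of board between 0.013 and 0.021 m and angle between the x axis of bar_mid and the y axis of board, either way round below 0.1 rad and contact force between bar and the fingers below 0.3 N and linear speed of bar below 0.03 m/s), for 0.2 s.
2. the tape measure stands in the near square, released (x of tape_mid in the frame of board between -0.083 and -0.053 m and y of tape_mid in the frame of board between -0.015 and 0.015 m and z of tape_mid in the frame of board between 0.037 and 0.047 m and angle between tape_mid's own z axis and vertical below 0.12 rad and contact force between tape and the fingers below 0.3 N and linear speed of tape below 0.03 m/s), for 0.2 s.
3. the jar stands in the far square, released (x of jar_mid in the frame of board between 0.053 and 0.083 m and y of jar_mid in the frame of board between -0.015 and 0.015 m and z of jar_mid in the frame of board between 0.044 and 0.054 m and angle between jar_mid's own z axis and vertical below 0.12 rad and contact force between jar and the fingers below 0.3 N and linear speed of jar below 0.03 m/s), for 0.2 s.
4. the roll stands on the green lid, released (horizontal distance between roll_mid and green_lid below 0.015 m and z of roll_mid in the frame of green_lid between 0.02 and 0.03 m and angle between roll_mid's own z axis and vertical below 0.12 rad and contact force between roll and the fingers below 0.3 N and linear speed of roll below 0.03 m/s), for 0.2 s.
At the end, for the whole second after the job is handed in: Bar flat on the strip: centre within 12 mm across, 15 mm along, 0.10 rad; tape measure upright in the near square, jar upright in the far one, each within 15 mm in x and y; roll on end on the green lid within 15 mm of its centre; all released and at rest (all of step 1 and all of step 2 and all of step 3 and all of step 4); the robot touches nothing.
It fails at once if the green-lidded pail is shifted by more than 30 mm (distance of green_lid from where it was at the start of the episode above 0.03 m).
It fails at once if the white-lidded pail is shifted by more than 30 mm (distance of white_pail from where it was at the start of the episode above 0.03 m).
It fails at once if the water bottle is shifted by more than 30 mm (distance of bottle from where it was at the start of the episode above 0.03 m).
It fails at once if the brush is shifted by more than 30 mm (distance of brush from where it was at the start of the episode above 0.03 m).
It also fails if it takes over 118 s, if anything falls off the work surface, if the arm or the gripper's body presses on something with over 40 N, if the wrist force passes 120 N, or if a joint passes its speed limit or range.

### The arm

A 6-joint arm with a two-finger parallel gripper is mounted at the origin on the work surface. World frame = base frame: x ahead of the robot, y to its left, z up, the work surface at z = 0. Lengths are in mm, angles in rad, forces in N, time in s.
With the tool pointing down it reaches from about 350 to 775 mm from the base axis. Payload 7.3 kg.
Tool frame: the origin (TCP) lies on the centre line of the jaws, within the pads' length; the fingertips stand bot.tip_reach ahead of it and the grasp point (between the pads) lies 6 mm ahead of it (bot.tip_reach is the distance from the TCP to the fingertips, in mm); z points along the fingers, y is the direction in which the jaws open and shut (so a half turn about z gives the same grasp; the last joint's range is limited). The gripper opens to 92 mm and grips with 3 to 60 N. Pads are 19 mm wide; open, the fingers measure 130 mm over their backs; the gripper's body (75 mm by 190 mm) begins 47 mm behind the grasp point.
Start: joints at [-1.279, 0.342, 1.524, -0, 1.275, -0.146], TCP at [222.596, -475.493, 251.741] pointing down, gripper open.
Joint ranges: [-2.53, 2.53], [-0.77, 2.02], [0.04, 2.7], [-1, 4.14], [0.28, 2.66], [-3.11, 3.11]. Speed limits (rad/s): [2.57, 2.57, 3.14, 3.14, 3.14, 3.14].

### API

Orientations are given as [roll, pitch, yaw] about the fixed x, y, z axes, in that order (R = Rz(yaw) Ry(pitch) Rx(roll)).
In Python, from plant import bot gives the robot as it stands.
- The arm moves only by the tool step_arm, never from a script. Its argument "deltas" is a list of rows, each a list of 6 numbers: the shift along the tool's x, y, z in mm, then the turn, a rotation vector about the tool's x, y, z in rad. A call has 1 to 5 rows; each row is the pose to reach, as a shift and turn from the pose commanded when the call began, along the tool's axes at that moment; what a row does not reach only later rows make up. A row lasts 1/12 s, in which the tool goes at most 41.7 mm and 7.16 degrees, less where a joint would pass 70% of its speed; a pose out of reach is approached as far as the arm can. A call with a gripper value outside its range is refused whole. "fingers" is the finger opening in mm, from 0 to 91.8, set as the call begins (left out, the last holds). The fingers move at their own pace and stop on an object; the grip force is fixed at half the most. Time passes only in rows, so rows that repeat a pose let the fingers close. It gives the time, the measured TCP pose, the force and the opening at its end, in the units of the state.
- bot.get_obs(): the state, without advancing time (a new reading comes with each control period).
- bot.capture(name): name is "scene" or "side" or "wrist"; returns a dict with "color" (384x512x3 uint8, red, green, blue), "fx", "fy", "cx", "cy" (pixels), "R" (3x3) and "t" (3): a world point X has camera coordinates R X + t. Camera axes: x right, y down, z forward; pixel columns grow to the right and rows downward; lengths in mm; the calibration is good to about 2 mm. A picture is of the moment at which its call begins. There is no depth.
- bot.close_job(): hands the job in, once; it reports no verdict.
Trained networks look in a picture, given as the dict that the camera call returned (one of the last four; its "shot" number tells which), for a name from the list of things; names that differ only in an ending like _2 or _b are one class to them, and where a whole thing is asked for, a point or a joint stands for the part that bears it (a point fixed in the world has none). Each returns a list of dicts, best first, with "p" (0 to 1); they miss things now and then, are a little off and sometimes report something else, mostly with a low value. They report only what shows in the picture. A call takes as long as a camera call.
- bot.boxes_of(query, picture): "rect" ([centre column, centre row, width, height] in pixels, round what is visible of it).
The state is a dict: "time": time; "joint_positions": joint angles; "dq": joint speeds; "tau": joint torques, N m; "tool_pos": TCP position; "tcp_rot": TCP orientation; "contact_force": force on the tool from outside, world axes, zero at the start; "moment": the same for the moment, N m; "grip_width": finger opening in mm.
Only numpy, scipy, OpenCV 4.12 (cv2) and the standard library are available. Lean on these libraries where they do the work, as an engineer would, in place of code of your own. Each camera call takes 0.05 s, during which the arm holds its last target. There are 200 camera calls.

## Working session

There is one attempt and no reset: what is moved stays moved. The work goes in short steps, Python scripts to look and compute and a tool call to move; the robot and the scene stay as the last step left them, time stands still between calls to the robot, and variables do not carry over. Pictures are saved under pics/ and viewed, about 12 in all and at most 16, crops included, and the job is handed in when it is done.

Besides the shell and the picture viewer there is one more tool, called after "Request:" as a command line: name --pt "numbers of a row" for each row, then --argument value for the rest. step_arm: Moves the arm, as the interface text tells. Its arguments: {"type":"object","properties":{"deltas":{"type":"array"},"fingers":{"type":"number"}},"required":["deltas"]}

```bash
ls; mkdir -p pics
cat > h.py <<'E'
import numpy as np, cv2
from scipy.spatial.transform import Rotation as Ro
from plant import bot
names=["bar_mid","tape_mid","jar_mid","roll_mid","board","holder","green_lid","white_pail","bottle","brush"]
def save(p,n): cv2.imwrite(f"pics/{n}.png",p["color"][:,:,::-1])
def px2w(p,u,v,z):
    R=np.array(p["R"]);t=np.array(p["t"]);c=-R.T@t
    d=R.T@np.array([(u-p["cx"])/p["fx"],(v-p["cy"])/p["fy"],1.])
    return (c+d*(z-c[2])/d[2])
def w2px(p,X):
    q=(np.array(p["R"])@np.array(X,float).T).T+p["t"]
    return np.stack([p["fx"]*q[...,0]/q[...,2]+p["cx"],p["fy"]*q[...,1]/q[...,2]+p["cy"]],-1)
def delta(pos,rpy):
    """tool-frame delta from current measured pose to the target"""
    o=bot.get_obs();R0=Ro.from_euler('xyz',o["tcp_rot"])
    d=R0.inv().apply(np.array(pos)-o["tool_pos"])
    return np.r_[d.round(1),(R0.inv()*Ro.from_euler('xyz',rpy)).as_rotvec().round(3)]
E
python3 - <<'E'
from h import *
o=bot.get_obs();print(o["time"],o["tool_pos"],o["tcp_rot"],o["grip_width"],bot.tip_reach)
for n in["scene","side","wrist"]:
    p=bot.capture(n);save(p,n+"0");print(n,"cam at",(-p["R"].T@p["t"]).round(), p["fx"])
    for q in names:
        for b in bot.boxes_of(q,p)[:2]:
            if b["p"]>.3: print(q,round(b["p"],2),np.round(b["rect"],1))
a=[cv2.imread(f"pics/{n}0.png") for n in["scene","side","wrist"]]
E
```

```text
pics
0.0 [ 222.46456354 -475.11395261  251.0481032 ] [-3.14006235e+00 -2.24068771e-04  4.37776759e-01] 91.52569155286112 25.0
scene cam at [1133.  678. 1097.] 394.62136151851195
bar_mid 0.63 [339.  220.9  33.6  31.1]
tape_mid 0.65 [225.8 117.2  19.3  19.4]
tape_mid 0.36 [349.  230.6  66.3  53.9]
jar_mid 0.86 [249.9 135.9  16.7  19.3]
roll_mid 0.59 [307.2 247.9  22.5  20. ]
board 0.7 [266.6 201.7  84.3  72.5]
holder 0.89 [347.9 229.5  65.1  57. ]
green_lid 0.55 [204.7 153.1  28.6  35.6]
bottle 0.6 [346.6 273.6  30.4  46.6]
brush 0.85 [205.2 225.9  24.7  45.1]
side cam at [256. 925. 908.] 449.09008997634476
bar_mid 0.88 [292.9 295.   28.5  45.7]
tape_mid 0.72 [360.4 150.7  20.   21.7]
jar_mid 0.65 [351.1 175.7  17.6  33.5]
roll_mid 0.97 [229.3 274.3  25.7  28.2]
roll_mid 0.49 [215.8 191.9  51.5  36.7]
board 0.93 [274.4 224.1  94.3  66.3]
holder 0.7 [283.3 309.9  69.4  85.9]
green_lid 0.71 [291.6 152.   28.8  42.8]
white_pail 0.7 [317.9 135.6  28.5  36.1]
white_pail 0.48 [291.1 295.2  29.8  43.9]
bottle 0.67 [197.3 308.4  34.   72. ]
bottle 0.34 [289.8 296.6  29.6  41.6]
brush 0.81 [216.3 192.2  49.5  40.5]
brush 0.74 [197.1 306.5  33.1  70. ]
wrist cam at [ 283. -449.  385.] 301.6703908188023
```

Run:
```python
import cv2,numpy as np
a=cv2.imread("pics/scene0.png")[80:320,150:450];b=cv2.imread("pics/side0.png")[90:370,150:430]
cv2.imwrite("pics/s_a.png",cv2.resize(a,None,fx=2.5,fy=2.5,interpolation=2))
cv2.imwrite("pics/s_b.png",cv2.resize(b,None,fx=2.1,fy=2.1,interpolation=2))
```

```text
(no output)
```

View pics/s_a.png

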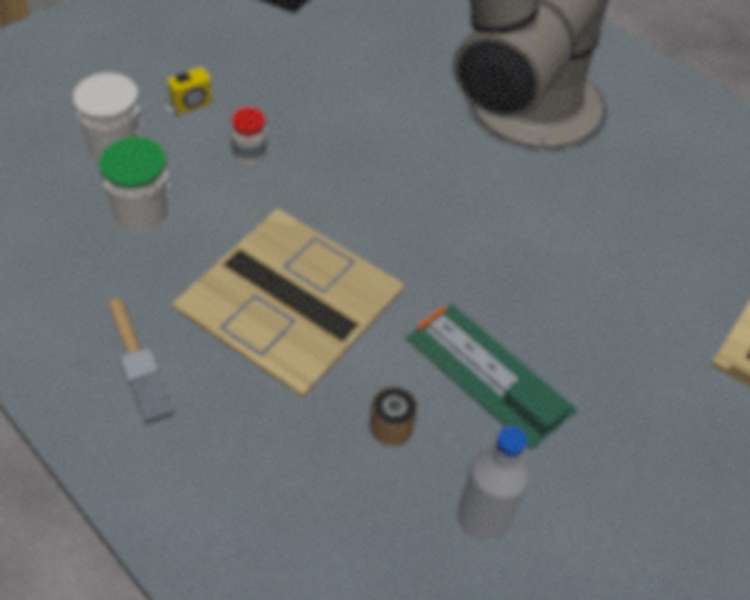

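View pics/s_b.png

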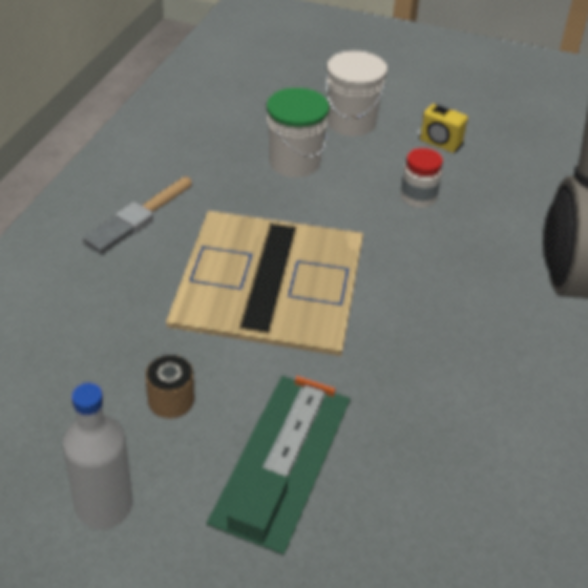

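The pictures show the scene camera with the holder lip facing the board, jar and tape measure at the upper left, and the roll between board and bottle. Next I convert these pixels to positions.

```bash
cat > m.py <<'E'
from h import *
S=bot.capture("scene");D=bot.capture("side")
sc=lambda u,v:(150+u/2.5,80+v/2.5); sd=lambda u,v:(150+u/2.1,90+v/2.1)
def both(n,a,b,z):
    print(n,px2w(S,*sc(*a),z)[:2].round(1) if a else '',px2w(D,*sd(*b),z)[:2].round(1) if b else '')
for i,(a,b) in enumerate(zip([(278,209),(403,286),(304,393),(174,302)],[(209,212),(363,234),(342,350),(168,323)])): both(f"board{i}",a,b,12)
for n,a,b,z in [("strip c",(291,295),(268,278),12),("stripA",(235,259),(283,226),12),("stripB",(347,331),(257,330),12),("near sq",(319,264),(319,283),12),("far sq",(257,325),(221,267),12),
 ("green",(134,161),(298,105),110),("white",(106,94),(356,67),110),("jar cap",(249,121),(425,160),74),("roll top",(396,404),(170,372),50),
 ("bottle cap",(512,436),(88,392),190),("holder lipR",(448,306),(349,399),4),("holder lipL",(408,338),(285,379),4),("holder far R",(576,408),(283,552),4),("holder far L",(534,444),(208,524),4),
 ("lip",(432,319),(315,384),14),("bar lipend",(440,320),(314,389),14),("bar hoodend",(511,387),(278,470),14),
 ("tape top",(187,75),(447,111),60),
 ("brush tip",(158,414),(100,245),5)]: both(n,a,b,z)
# robust colour centroids
for n,p in(("S",S),("D",D)):
    h=cv2.cvtColor(p["color"],cv2.COLOR_RGB2HSV)
    for nm,lo,hi,z in(("green lid",(55,120,60),(70,255,255),110),("red cap",(172,120,80),(180,255,255),72),("yellow",(22,170,90),(33,255,255),45),("orange",(5,150,100),(14,255,255),14)):
        m=cv2.inRange(h,lo,hi);k,l,s,c=cv2.connectedComponentsWithStats(m)
        if k>1:
            for j in (np.argsort(-s[1:,4])+1)[:2]: print(n,nm,s[j,4],c[j].round(1),px2w(p,*c[j],z)[:2].round(1))
E
python3 m.py
```

```text
board0 [490.  -81.7] [707.6 -42.8]
board1 [450.9 142.2] [484.  -85.4]
board2 [671.5 184.4] [442.7 137.3]
board3 [711.7 -41.8] [664.3 182.2]
strip c [580.6  53.2] [576.   53.1]
stripA [599.4 -47.6] [595.9 -56.4]
stripB [562.9 148.3] [553.7 148. ]
near sq [514.   36.8] [508.9  34.8]
far sq [649.2  62.3] [643.7  58.4]
green [ 644.1 -214.8] [ 638.  -221.1]
white [ 594.2 -359.1] [ 590.2 -361.4]
jar cap [ 443.4 -204.9] [ 433.4 -209.9]
roll top [611.7 286.7] [610.  283.5]
bottle cap [616.5 444.6] [613.9 441.9]
holder lipR [423.2 203.6] [412.1 201.7]
holder lipL [503.7 206.1] [494.  203.2]
holder far R [417.1 422.6] [413.6 421.1]
holder far L [498.1 422. ] [498.9 422.3]
lip [462.3 209.2] [455.2 204.1]
bar lipend [455.3 217.3] [453.8 211.8]
bar hoodend [462.8 350.8] [452.3 336. ]
tape top [ 441.5 -365.6] [ 436.7 -370.9]
brush tip [831.2  84.6] [824.1  78.1]
S green lid 304 [202.4 144.3] [ 647.  -217.7]
S red cap 1 [248. 123.] [ 427.5 -234.3]
S red cap 1 [255. 126.] [ 417.8 -203.7]
S yellow 114 [224.5 114.2] [ 448.1 -360.4]
S yellow 70 [289.8  44.7] [-100.8 -564.7]
S orange 383 [436.9  24.5] [-863.5 -240.3]
S orange 276 [248.   56.6] [  87.8 -655.4]
D green lid 384 [291.4 140.4] [ 638.7 -218.4]
D yellow 66 [363.2 146.6] [ 433.4 -371.8]
D yellow 3 [365.3 155. ] [ 415.7 -326.5]
D orange 218 [490.1 142.9] [  32.3 -619.1]
D orange 36 [300.1 273.3] [454.5 205.4]
```

Run:
```python
from h import *
print(delta((440,0,260),(np.pi,0,1.1)),delta((435,270,260),(np.pi,0,1.571)))
```

```text
[ 398.5   -338.5     -8.3      0.       0.      -0.662] [ 508.4   -585.1     -8.3      0.       0.      -1.133]
```

Request:
step_arm --pt "400 -340 -8 0 0 -0.6" --pt "400 -340 -8 0 0 -0.6" --pt "400 -340 -8 0 0 -0.6" --pt "400 -340 -8 0 0 -0.6" --pt "400 -340 -8 0 0 -0.6"

```text
time: 2.17
tool_pos: [309.4, -284.3, 255.0]
tcp_rot: [3.141, 0.0, 1.043]
contact_force: [0.9, -1.0, 0.3]
grip_width: 92.3
```

Request:
step_arm --pt "311 -30 0 0 0 -0.53" --pt "311 -30 0 0 0 -0.53" --pt "311 -30 0 0 0 -0.53" --pt "311 -30 0 0 0 -0.53" --pt "311 -30 0 0 0 -0.53"

```text
time: 2.58
tool_pos: [397.7, -95.3, 255.2]
tcp_rot: [3.141, 0.0, 1.574]
contact_force: [1.3, -0.2, -0.1]
grip_width: 91.9
```

Request:
step_arm --pt "200 0 0 0 0 0" --pt "200 0 0 0 0 0" --pt "200 0 0 0 0 0" --pt "200 0 0 0 0 0" --pt "200 0 0 0 0 0"

```text
time: 3.0
tool_pos: [397.3, 105.4, 255.1]
tcp_rot: [3.141, -0.0, 1.569]
contact_force: [0.0, 0.2, 0.4]
grip_width: 91.6
```

Run:
```python
from h import *
p=bot.capture("wrist");save(p,"w1");o=bot.get_obs();print(o["tool_pos"],o["tcp_rot"]);print((-p["R"].T@p["t"]).round(),p["R"].round(2))
for q in["bar_mid","holder","board","roll_mid"]:
  for b in bot.boxes_of(q,p)[:1]: print(q,b["p"],np.round(b["rect"],1))
print(delta((435,270,260),(np.pi,0,1.571)))
cv2.imwrite("pics/w1b.png",cv2.resize(cv2.imread("pics/w1.png"),None,fx=1.5,fy=1.5,interpolation=2))
```

```text
[397.10309517 109.62353283 255.19293958] [ 3.14081349 -0.0035394   1.57132518]
[398. 170. 388.] [[ 1.   -0.    0.  ]
 [-0.   -0.97  0.25]
 [ 0.   -0.25 -0.97]]
bar_mid 0.91 [297.7  39.5  25.4  79. ]
holder 0.6 [297.8  43.8  79.5  84.5]
board 0.58 [378.9 201.6 188.1 191.3]
roll_mid 0.86 [450.1  20.1  82.   38.3]
[ 1.676e+02  3.680e+01 -5.200e+00 -0.000e+00  1.000e-03 -2.000e-03]
```

View pics/w1b.png

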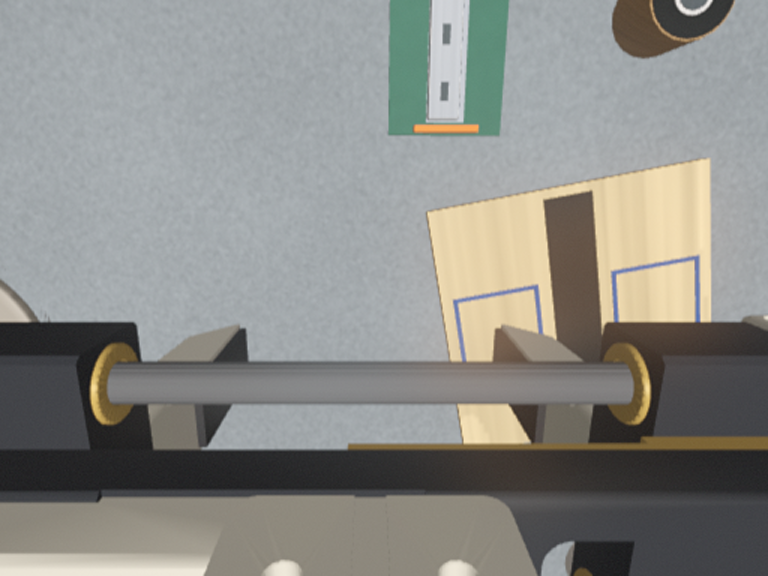

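The wrist view shows the bar and lip (lip at 447,128) and half the board. I move forward to see the whole holder.

Request:
step_arm --pt "80 45 0 0 0 0" --pt "80 45 0 0 0 0" --pt "80 45 0 0 0 0" --pt "80 45 0 0 0 0"

```text
time: 3.58
tool_pos: [444.4, 182.7, 254.4]
tcp_rot: [-3.141, 0.0, 1.568]
contact_force: [-0.2, -0.9, -0.4]
grip_width: 91.8
```

Run:
```python
from h import *
p=bot.capture("wrist");save(p,"w2");o=bot.get_obs();print(o["tool_pos"],o["tcp_rot"])
for q in["bar_mid","holder","board","roll_mid","bottle"]:
  for b in bot.boxes_of(q,p)[:1]: print(q,b["p"],np.round(b["rect"],1))
cv2.imwrite("pics/w2b.png",cv2.resize(cv2.imread("pics/w2.png"),None,fx=1.5,fy=1.5,interpolation=2))
np.savez("w2.npz",**{k:p[k] for k in("fx","fy","cx","cy","R","t")})
```

```text
[443.45480852 181.65251847 254.28922729] [-3.14035541e+00  9.42387740e-04  1.56740326e+00]
bar_mid 0.61 [256.5  80.2  19.6 125.7]
holder 0.87 [257.4  77.   77.4 153.8]
board 0.92 [339.7 232.  177.  129.6]
roll_mid 0.8 [397.8  77.1  69.7  57.8]
```

View pics/w2b.png

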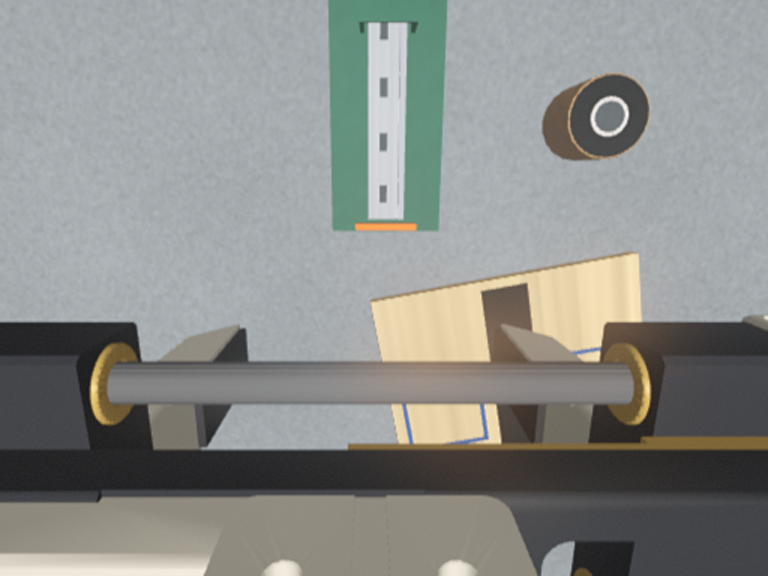

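Run:
```python
from h import *
p=dict(np.load("w2.npz"))
for n,u,v,z in[("lip end",386,219,14),("s1",383,194,14),("s2",383,142,14),("s3",384,87,14),("s4",384,31,14),("barL@hood",367,23,14),("barR@hood",409.5,23,14),("barL lip",368,219,14),("barR lip",404,219,14),("lip",386,225,14),("hold L",333,230,4),("hold R",438,230,4),("roll",609.5,116,50),("bd near",372,300,12),("bd far",637,253,12)]: print(n,px2w(p,u/1.5,v/1.5,z)[:2].round(1))
```

```text
lip end [459.  208.4]
s1 [456.4 228.6]
s2 [456.2 268.8]
s3 [456.8 309. ]
s4 [456.6 347.7]
barL@hood [444.  353.1]
barR@hood [475.5 353. ]
barL lip [444.2 208.4]
barR lip [473.8 208.4]
lip [459.  203.5]
hold L [414.5 198.2]
hold R [503.5 198. ]
roll [614.2 283.8]
bd near [447.4 138.7]
bd far [670.2 179.2]
```

Request:
step_arm --pt "-220 120 10 0 0 -0.18" --pt "-220 120 10 0 0 -0.18" --pt "-220 120 10 0 0 -0.18" --pt "-220 120 10 0 0 -0.18" --pt "-220 120 10 0 0 -0.18"

```text
time: 4.3
tool_pos: [540.1, 1.5, 247.2]
tcp_rot: [3.141, 0.0, 1.747]
contact_force: [1.8, 0.7, 0.5]
grip_width: 91.9
```

Request:
step_arm --pt "-42 0 0 0 0 0" --pt "-42 0 0 0 0 0" --pt "-42 0 0 0 0 0"

```text
time: 4.55
tool_pos: [547.0, -40.2, 246.6]
tcp_rot: [-3.141, -0.0, 1.743]
contact_force: [0.6, 0.7, -0.2]
grip_width: 92.3
```

Run:
```python
from h import *
p=bot.capture("wrist");save(p,"w3");o=bot.get_obs();print(o["tool_pos"],o["tcp_rot"])
cv2.imwrite("pics/w3b.png",cv2.resize(cv2.imread("pics/w3.png"),None,fx=1.5,fy=1.5,interpolation=2))
np.savez("w3.npz",**{k:p[k] for k in("fx","fy","cx","cy","R","t")})
```

```text
[546.73684326 -38.4562345  246.7238178 ] [-3.14113145e+00 -4.09599895e-04  1.74487050e+00]
```

View pics/w3b.png

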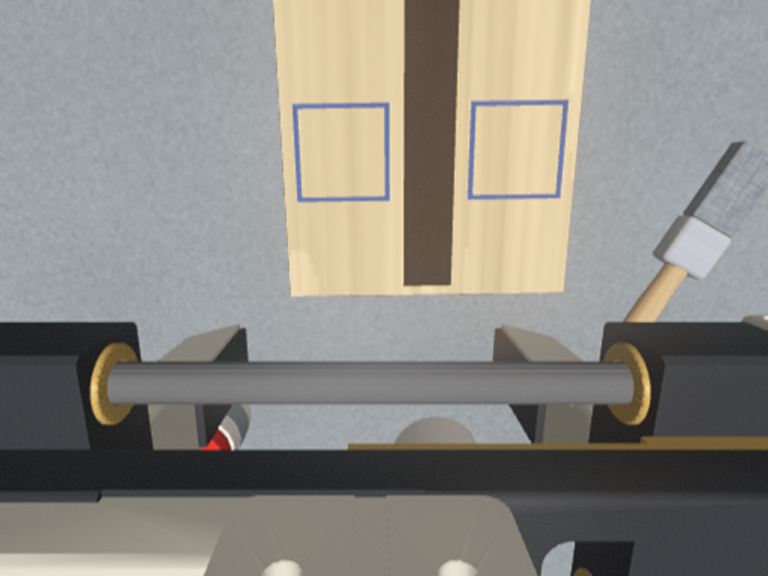

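Run:
```python
from h import *
p=dict(np.load("w3.npz"));z=12
f=lambda u,v:px2w(p,u/1.5,v/1.5,z)[:2]
N=[f(*q) for q in[(294,105),(388,104),(388,199),(300,200)]];F=[f(*q) for q in[(472,101),(567,101),(561,197),(470,198)]]
n=np.mean(N,0);m=np.mean(F,0);print(n,m,np.linalg.norm(m-n),(n+m)/2,np.degrees(np.arctan2(*(m-n)[::-1])))
print("strip end",f(427.5,285),"corners",f(291,296),f(565,291))
print(delta((456.6,309,200),(np.pi,0,1.571)))
```

```text
[513.68241142  32.45078196] [647.56719036  57.8140013 ] 136.26601531446227 [580.62480089  45.13239163] 10.727032075559668
strip end [600.4641491  -60.13352371] corners [489.03256459 -89.25740382] [715.36340458 -45.40259883]
[ 3.578e+02 -2.860e+01  4.690e+01 -0.000e+00 -0.000e+00  1.740e-01]
```

Request:
step_arm --pt "358 -29 47 0 0 0.174" --pt "358 -29 47 0 0 0.174" --pt "358 -29 47 0 0 0.174" --pt "358 -29 47 0 0 0.174" --pt "358 -29 47 0 0 0.174" --fingers 50

```text
time: 5.02
tool_pos: [493.4, 162.8, 220.4]
tcp_rot: [3.141, -0.0, 1.575]
contact_force: [0.6, -0.6, -0.2]
grip_width: 62.9
```

Run:
```python
from h import *
print(delta((456.5,309,110),(np.pi,0,1.571)))
```

```text
[ 1.463e+02 -3.630e+01  1.104e+02  1.000e-03 -0.000e+00  4.000e-03]
```

Request:
step_arm --pt "146 -36 110 0 0 0.004" --pt "146 -36 110 0 0 0.004" --pt "146 -36 110 0 0 0.004" --pt "146 -36 110 0 0 0.004" --pt "146 -36 110 0 0 0.004"

```text
time: 5.43
tool_pos: [454.8, 309.6, 107.7]
tcp_rot: [-3.138, 0.001, 1.574]
contact_force: [-1.0, 0.2, -0.1]
grip_width: 49.9
```

Request:
step_arm --pt "0 0 0 0 0 0" --pt "0 0 0 0 0 0"

```text
time: 5.6
tool_pos: [457.2, 307.1, 109.9]
tcp_rot: [-3.14, 0.001, 1.574]
contact_force: [0.2, -0.4, -0.1]
grip_width: 49.7
```

Run:
```python
from h import *
o=bot.get_obs();print(o["tool_pos"],o["tcp_rot"],o["grip_width"])
print(delta((456.5,309,32),(np.pi,0,1.571)))
```

```text
[457.23990917 307.0927123  109.91574426] [-3.14044212e+00  8.01094119e-04  1.57358935e+00] 49.7295881814553
[ 2.00e+00 -6.00e-01  7.79e+01 -1.00e-03  1.00e-03  3.00e-03]
```

Request:
step_arm --pt "2 -0.6 35 0 0 0" --pt "2 -0.6 60 0 0 0" --pt "2 -0.6 72 0 0 0" --pt "2 -0.6 78 0 0 0" --pt "2 -0.6 78 0 0 0"

```text
time: 6.02
tool_pos: [458.5, 307.1, 32.2]
tcp_rot: [-3.141, 0.0, 1.569]
contact_force: [-0.3, 0.3, 0.8]
grip_width: 50.3
```

Request:
step_arm --pt "0 0 0 0 0 0" --pt "0 0 0 0 0 0" --pt "0 0 0 0 0 0" --pt "0 0 0 0 0 0" --pt "0 0 0 0 0 0" --fingers 10

```text
time: 6.43
tool_pos: [458.5, 308.0, 32.8]
tcp_rot: [3.141, -0.0, 1.57]
contact_force: [-1.5, -1.7, 4.6]
grip_width: 23.3
```

Request:
step_arm --pt "0 0 -3 0 -0.02 0" --pt "0 0 -6 0 -0.045 0" --pt "0 0 -9 0 -0.07 0" --pt "0 0 -9 0 -0.07 0" --pt "0 0 -9 0 -0.07 0"

```text
time: 6.85
tool_pos: [458.2, 308.3, 41.1]
tcp_rot: [3.141, 0.069, 1.571]
contact_force: [-0.3, -0.5, -1.4]
grip_width: 23.4
```

Run:
```python
from h import *
o=bot.get_obs();print(o["tool_pos"],o["tcp_rot"],o["grip_width"],o["contact_force"])
p=bot.capture("wrist");save(p,"w4");d=bot.capture("side")
a=cv2.resize(p["color"],(600,450));b=cv2.resize(d["color"][230:370,220:420],(600,420))
cv2.imwrite("pics/w4b.png",np.hstack([cv2.resize(p["color"],(400,300)),cv2.resize(d["color"][230:380,220:420],(400,300),interpolation=2)])[:,:,::-1])
```

```text
[458.24616823 308.2962694   41.08713571] [3.14126893 0.06926847 1.57053142] 23.35133606506137 [-0.30293625 -0.50212077 -1.44875263]
```

View pics/w4b.png

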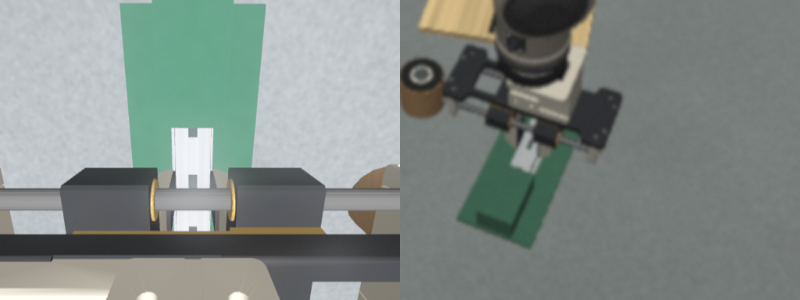

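Request:
step_arm --pt "-15 0 0 0 0 0" --pt "-35 0 0 0 0 0" --pt "-55 0 0 0 0 0" --pt "-75 0 0 0 0 0" --pt "-85 0 0 0 0 0"

```text
time: 7.37
tool_pos: [457.6, 220.5, 47.0]
tcp_rot: [-3.14, 0.071, 1.568]
contact_force: [1.0, -0.2, -1.4]
grip_width: 23.5
```

Request:
step_arm --pt "0 0 -10 0 0 0" --pt "0 0 -30 0 0 0" --pt "0 0 -55 0 0.03 0" --pt "0 0 -80 0 0.07 0" --pt "0 0 -80 0 0.07 0"

```text
time: 7.78
tool_pos: [460.7, 230.1, 132.0]
tcp_rot: [3.133, -0.005, 1.57]
contact_force: [1.9, -0.1, -0.3]
grip_width: 23.2
```

Run:
```python
from h import *
o=bot.get_obs();print(o["tool_pos"],o["tcp_rot"],o["grip_width"],o["contact_force"])
p=bot.capture("side");cv2.imwrite("pics/w5b.png",cv2.resize(p["color"][190:370,200:440],(640,480),interpolation=2)[:,:,::-1])
print(delta((580.5,45.5,90),(np.pi,0,1.571+.187)))
```

```text
[460.74323455 230.05022677 131.95485452] [ 3.13307665 -0.00508005  1.56974267] 23.210387329221184 [ 1.85631126 -0.06613542 -0.28186632]
[-1.839e+02  1.207e+02  4.010e+01  6.000e-03 -2.000e-03 -1.890e-01]
```

View pics/w5b.png

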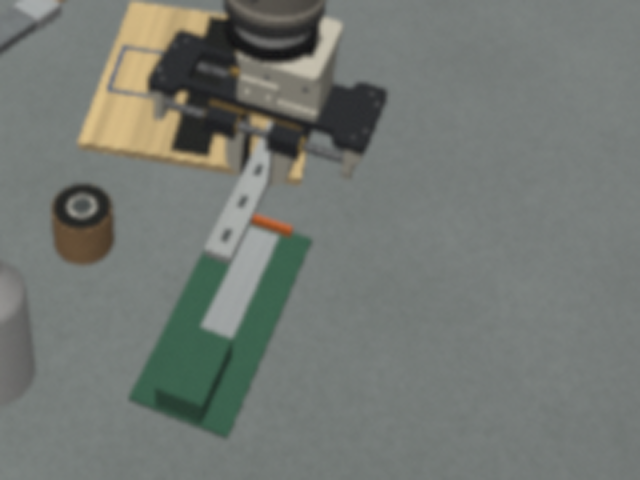

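Run:
```python
from h import *
p=bot.capture("side")
for u,v in[(258,170),(242,202),(227,236),(216,252)]: print(px2w(p,200+u*.375,190+v*.375,113)[:2].round(1))
w=bot.capture("wrist");o=bot.get_obs();print(o["tool_pos"])
cv2.imwrite("pics/w6.png",w["color"][100:384,150:362,::-1])
for b in bot.boxes_of("bar_mid",w)[:1]: 
    print(b); c,r,W,H=b["rect"]
    print("far end",px2w(w,c,r-H/2,113).round(1))
```

```text
[459.4 232.4]
[459.6 272.5]
[458.3 312.3]
[460.7 331.5]
[458.02090286 228.98074857 126.99776688]
{'rect': [247.2, 163.5, 47.9, 261.6], 'p': 0.91}
far end [460.4 329.  113. ]
```

Run:
```python
from h import *
print(delta((580.9,43.5,90),(np.pi,0,1.571+.187)))
```

```text
[-1.853e+02  1.235e+02  3.630e+01 -1.000e-03  1.000e-03 -1.880e-01]
```

Request:
step_arm --pt "-185 123 36 0 0 -0.188" --pt "-185 123 36 0 0 -0.188" --pt "-185 123 36 0 0 -0.188" --pt "-185 123 36 0 0 -0.188" --pt "-185 123 36 0 0 -0.188"

```text
time: 8.4
tool_pos: [569.8, 59.3, 92.3]
tcp_rot: [-3.139, -0.0, 1.759]
contact_force: [0.7, 0.0, -1.2]
grip_width: 23.7
```

Request:
step_arm --pt "-15 10 0 0 0 0" --pt "-15 10 0 0 0 0" --pt "-15 10 0 0 0 0"

```text
time: 8.65
tool_pos: [581.8, 47.2, 92.3]
tcp_rot: [-3.138, -0.001, 1.756]
contact_force: [0.3, -0.5, -1.6]
grip_width: 23.6
```

Run:
```python
from h import *
print(bot.get_obs()["tool_pos"],delta((580.9,43.5,42),(np.pi,0,1.571+.187)))
```

```text
[581.82404586  47.17395688  92.34643212] [-3.50e+00 -1.40e+00  5.03e+01 -3.00e-03 -1.00e-03 -2.00e-03]
```

Request:
step_arm --pt "-3.5 -1 15 0 0 0" --pt "-3.5 -1 30 0 0 0" --pt "-3.5 -1 42 0 0 0" --pt "-3.5 -1 48 0 0 0" --pt "-3.5 -1 51 0 0 0"

```text
time: 9.07
tool_pos: [580.6, 45.5, 41.8]
tcp_rot: [-3.139, -0.001, 1.76]
contact_force: [0.8, 0.3, -1.3]
grip_width: 23.6
```

Request:
step_arm --pt "0 0 0 0 0 0" --pt "0 0 0 0 0 0"

```text
time: 9.23
tool_pos: [582.1, 44.7, 43.5]
tcp_rot: [3.141, 0.0, 1.759]
contact_force: [-0.8, -0.1, -0.5]
grip_width: 23.1
```

Request:
step_arm --pt "0 0 1 0 0 0" --pt "0 0 1.5 0 0 0" --pt "0 0 1.5 0 0 0"

```text
time: 9.48
tool_pos: [582.2, 44.1, 42.0]
tcp_rot: [3.141, 0.0, 1.758]
contact_force: [-0.2, 0.1, -0.9]
grip_width: 23.6
```

Request:
step_arm --pt "0 0 0 0 0 0" --pt "0 0 0 0 0 0" --pt "0 0 0 0 0 0" --pt "0 0 0 0 0 0" --fingers 50

```text
time: 9.82
tool_pos: [582.2, 44.0, 41.8]
tcp_rot: [3.141, 0.0, 1.758]
contact_force: [-0.6, -0.7, -0.3]
grip_width: 45.5
```

Request:
step_arm --pt "0 0 -20 0 0 0" --pt "0 0 -60 0 0 0" --pt "0 0 -100 0 0 0" --pt "0 0 -140 0 0 0" --pt "0 0 -180 0 0 0"

```text
time: 10.23
tool_pos: [581.7, 44.1, 223.6]
tcp_rot: [-3.141, 0.0, 1.758]
contact_force: [0.9, -0.4, -0.1]
grip_width: 50.1
```

Request:
step_arm --pt "-100 0 -25 0 0 0" --pt "-100 0 -25 0 0 0" --pt "-100 0 -25 0 0 0" --pt "-100 0 -25 0 0 0"

```text
time: 10.57
tool_pos: [601.7, -58.5, 248.1]
tcp_rot: [3.139, 0.003, 1.754]
contact_force: [-0.0, 0.8, -0.8]
grip_width: 50.1
```

Run:
```python
from h import *
o=bot.get_obs();print(o["tool_pos"],o["tcp_rot"],o["grip_width"])
p=bot.capture("wrist")
for b in bot.boxes_of("bar_mid",p)[:1]: print(b)
cv2.imwrite("pics/w7.png",cv2.resize(p["color"],None,fx=1.5,fy=1.5,interpolation=2)[:,:,::-1])
np.savez("w7.npz",**{k:p[k] for k in("fx","fy","cx","cy","R","t")})
```

```text
[601.65539371 -58.46866729 248.11306587] [3.13877446e+00 2.76463635e-03 1.75356291e+00] 50.13439736657325
{'rect': [247.0, 83.4, 19.4, 156.6], 'p': 0.63}
```

View pics/w7.png

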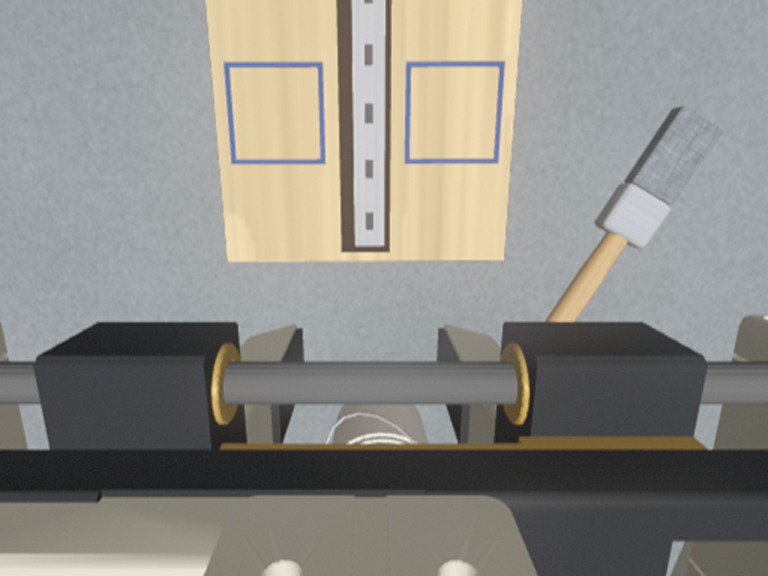

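The bar lies on the strip (middle slot at (369,113), squares centred at y≈112, midway 364), within about 4 mm. On to the tape measure.

Request:
step_arm --pt "-369 -231 0 0 0 0.1" --pt "-369 -231 0 0 0 0.1" --pt "-369 -231 0 0 0 0.1" --pt "-369 -231 0 0 0 0.1" --pt "-369 -231 0 0 0 0.1" --fingers 80

```text
time: 11.08
tool_pos: [524.1, -247.9, 246.1]
tcp_rot: [-3.141, -0.001, 1.66]
contact_force: [0.5, 0.3, 0.0]
grip_width: 77.5
```

Run:
```python
from h import *
print(bot.get_obs()["tool_pos"],delta((440,-465,250),(np.pi,0,1.571)))
```

```text
[ 524.10107272 -247.86512558  246.11311867] [-2.088e+02 -1.032e+02 -4.000e+00 -1.000e-03 -1.000e-03  8.900e-02]
```

Request:
step_arm --pt "-209 -103 -4 0 0 0.09" --pt "-209 -103 -4 0 0 0.09" --pt "-209 -103 -4 0 0 0.09" --pt "-209 -103 -4 0 0 0.09" --pt "-209 -103 -4 0 0 0.09"

```text
time: 11.5
tool_pos: [449.2, -442.4, 249.7]
tcp_rot: [-3.141, -0.001, 1.57]
contact_force: [0.7, -0.4, -0.1]
grip_width: 80.5
```

Request:
step_arm --pt "-20 -5 0 0 0 0" --pt "-20 -5 0 0 0 0" --pt "-20 -5 0 0 0 0"

```text
time: 11.75
tool_pos: [444.4, -461.8, 249.1]
tcp_rot: [-3.141, -0.002, 1.567]
contact_force: [-0.3, 1.0, -0.5]
grip_width: 80.1
```

Run:
```python
from h import *
o=bot.get_obs();print(o["tool_pos"],o["tcp_rot"],o["grip_width"])
p=bot.capture("wrist")
for q in("tape_mid","jar_mid"):
  for b in bot.boxes_of(q,p)[:1]: print(q,b)
cv2.imwrite("pics/w8.png",cv2.resize(p["color"],None,fx=1.5,fy=1.5,interpolation=2)[:,:,::-1])
np.savez("w8.npz",**{k:p[k] for k in("fx","fy","cx","cy","R","t")})
```

```text
[ 444.35097964 -461.84266726  249.06724216] [-3.14082159e+00 -2.03088597e-03  1.56701760e+00] 80.1383631211402
tape_mid {'rect': [243.6, 81.8, 65.2, 49.8], 'p': 0.65}
```

View pics/w8.png

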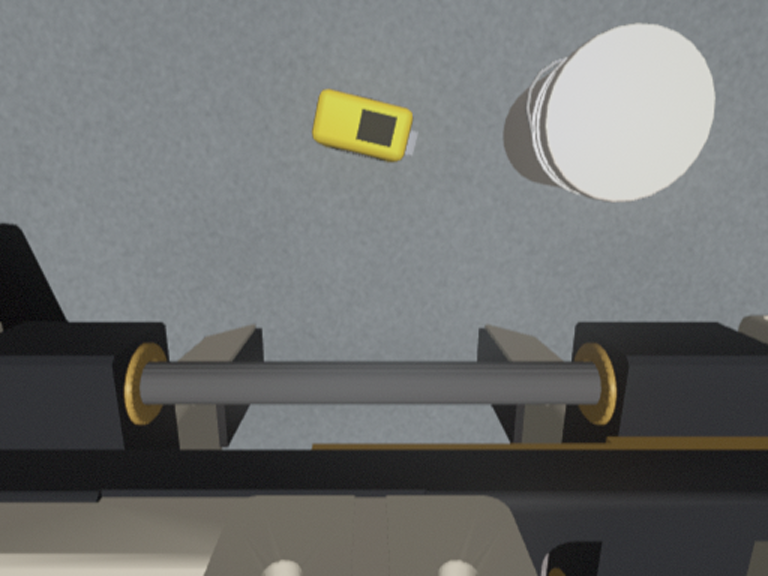

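Run:
```python
from h import *
p=dict(np.load("w8.npz"));P=np.array([px2w(p,u/1.5,v/1.5,58)[:2] for u,v in[(321,90),(413,108),(403,161),(314,140)]])
print(P.round(1),P.mean(0)); a=(P[1]-P[0]+P[2]-P[3])/2;b=(P[0]-P[3]+P[1]-P[2])/2
print(np.linalg.norm(a),np.degrees(np.arctan2(*a[::-1])),np.linalg.norm(b),np.degrees(np.arctan2(*b[::-1])))
c=px2w(p,640/1.5,112/1.5,110);print("white pail",c)
```

```text
[[ 413.3 -344.9]
 [ 474.8 -356.4]
 [ 468.6 -390.7]
 [ 407.6 -376.7]] [ 441.09240613 -367.18510785]
62.57578726208911 -11.758704726635614 33.5894235067741 79.76300250933322
white pail [ 598.519519   -365.48324439  110.        ]
```

Request:
step_arm --pt "95 -3 60 0 0 0.6" --pt "95 -3 60 0 0 0.6" --pt "95 -3 60 0 0 0.6" --pt "95 -3 60 0 0 0.6" --pt "95 -3 60 0 0 0.6"

```text
time: 12.32
tool_pos: [442.1, -363.4, 189.6]
tcp_rot: [-3.139, -0.001, 0.966]
contact_force: [0.0, -0.5, 0.5]
grip_width: 80.1
```

Request:
step_arm --pt "0 0 0 0 0 0.6" --pt "0 0 0 0 0 0.6" --pt "0 0 0 0 0 0.6" --pt "0 0 0 0 0 0.6" --pt "0 0 0 0 0 0.6"

```text
time: 12.73
tool_pos: [442.4, -365.5, 190.5]
tcp_rot: [3.142, -0.0, 0.364]
contact_force: [-0.1, 0.8, 0.4]
grip_width: 80.2
```

Request:
step_arm --pt "0 0 0 0 0 0.57" --pt "0 0 0 0 0 0.57" --pt "0 0 0 0 0 0.57" --pt "0 0 0 0 0 0.57" --pt "0 0 0 0 0 0.57"

```text
time: 13.15
tool_pos: [442.4, -365.6, 190.5]
tcp_rot: [-3.142, -0.0, -0.206]
contact_force: [-0.7, 0.0, 0.3]
grip_width: 80.0
```

Request:
step_arm --pt "0 0 0 0 0 0" --pt "0 0 0 0 0 0"

```text
time: 13.32
tool_pos: [442.2, -366.1, 190.5]
tcp_rot: [3.142, -0.0, -0.198]
contact_force: [0.7, 0.0, 0.1]
grip_width: 80.0
```

Run:
```python
from h import *
o=bot.get_obs();print(o["tool_pos"],o["tcp_rot"],o["joint_positions"])
print(delta((441,-367,38),(np.pi,0,-.2)))
```

```text
[ 442.17941837 -366.08633989  190.49232355] [ 3.14155344e+00 -2.67419120e-04 -1.97901918e-01] [-8.25079473e-01  4.83903885e-01  1.47713168e+00  1.35381429e-04
  1.18031755e+00  9.43567262e-01]
[-1.000e+00  1.100e+00  1.525e+02  0.000e+00 -0.000e+00  2.000e-03]
```

Request:
step_arm --pt "-1 1 40 0 0 0" --pt "-1 1 80 0 0 0" --pt "-1 1 115 0 0 0" --pt "-1 1 140 0 0 0" --pt "-1 1 152 0 0 0"

```text
time: 13.73
tool_pos: [439.2, -365.9, 34.6]
tcp_rot: [-3.138, 0.005, -0.199]
contact_force: [-0.6, 1.2, 0.6]
grip_width: 79.4
```

Request:
step_arm --pt "0 0 0 0 0 0" --pt "0 0 0 0 0 0" --pt "0 0 0 0 0 0" --pt "0 0 0 0 0 0" --pt "0 0 0 0 0 0" --fingers 20

```text
time: 14.15
tool_pos: [441.1, -368.7, 39.7]
tcp_rot: [3.14, -0.002, -0.202]
contact_force: [0.2, 0.3, -0.7]
grip_width: 51.5
```

Request:
step_arm --pt "0 0 0 0 0 0" --pt "0 0 0 0 0 0" --pt "0 0 0 0 0 0"

```text
time: 14.4
tool_pos: [440.6, -368.1, 38.8]
tcp_rot: [3.141, -0.001, -0.202]
contact_force: [-0.4, 1.7, 4.5]
grip_width: 36.1
```

Request:
step_arm --pt "0 0 -20 0 0 0" --pt "0 0 -60 0 0 0" --pt "0 0 -100 0 0 0" --pt "0 0 -140 0 0 0" --pt "0 0 -150 0 0 0"

```text
time: 14.82
tool_pos: [442.2, -370.1, 194.8]
tcp_rot: [3.135, -0.008, -0.202]
contact_force: [1.1, -0.5, -1.0]
grip_width: 35.9
```

Run:
```python
from h import *
o=bot.get_obs();print(o["tool_pos"],o["grip_width"],o["contact_force"])
print(delta((513.5,32.5,170),(np.pi,0,.187)))
```

```text
[ 442.17639211 -370.0537273   194.78296912] 35.88981552215729 [ 1.07988886 -0.54027784 -1.00591751]
[-1.110e+01 -4.088e+02  2.210e+01  8.000e-03 -7.000e-03 -3.890e-01]
```

Request:
step_arm --pt "-11 -409 18 0 0 -0.39" --pt "-11 -409 18 0 0 -0.39" --pt "-11 -409 18 0 0 -0.39" --pt "-11 -409 18 0 0 -0.39" --pt "-11 -409 18 0 0 -0.39"

```text
time: 15.23
tool_pos: [476.2, -161.3, 178.3]
tcp_rot: [-3.141, 0.001, 0.188]
contact_force: [1.2, 0.2, -1.7]
grip_width: 35.8
```

Run:
```python
from h import *
o=bot.get_obs();print(o["tool_pos"],o["grip_width"],o["contact_force"])
print(delta((513.5,32.5,170),(np.pi,0,.187)))
```

```text
[ 476.18088544 -161.32141286  178.34147778] 35.75237330238364 [ 1.21631971  0.19092295 -1.74184518]
[ 7.300e+01 -1.834e+02  8.400e+00 -0.000e+00  1.000e-03  1.000e-03]
```

Request:
step_arm --pt "73 -183 8 0 0 0" --pt "73 -183 8 0 0 0" --pt "73 -183 8 0 0 0" --pt "73 -183 8 0 0 0" --pt "73 -183 8 0 0 0"

```text
time: 15.65
tool_pos: [513.8, 33.3, 170.3]
tcp_rot: [-3.141, 0.001, 0.189]
contact_force: [-0.3, 0.2, -2.7]
grip_width: 35.5
```

Request:
step_arm --pt "0 0 0 0 0 0" --pt "0 0 0 0 0 0" --pt "0 0 0 0 0 0"

```text
time: 15.9
tool_pos: [513.9, 30.1, 170.5]
tcp_rot: [3.141, 0.001, 0.189]
contact_force: [0.4, 0.8, -3.0]
grip_width: 35.7
```

Run:
```python
from h import *
o=bot.get_obs();print(o["tool_pos"],o["grip_width"],o["contact_force"])
print(delta((513.5,32.5,52),(np.pi,0,.187)))
```

```text
[513.89873319  30.06087813 170.48045324] 35.71905132993351 [ 0.40701904  0.7625167  -3.01856024]
[ 2.000e-01 -2.500e+00  1.185e+02  0.000e+00  1.000e-03  2.000e-03]
```

Request:
step_arm --pt "0 -1.5 40 0 0 0" --pt "0 -1.5 75 0 0 0" --pt "0 -1.5 100 0 0 0" --pt "0 -1.5 113 0 0 0" --pt "0 -1.5 116 0 0 0"

```text
time: 16.32
tool_pos: [512.1, 30.3, 52.3]
tcp_rot: [-3.14, 0.005, 0.186]
contact_force: [-0.6, -0.1, -2.7]
grip_width: 35.7
```

Request:
step_arm --pt "0 0 0 0 0 0" --pt "0 0 1 0 0 0" --pt "0 0 2 0 0 0" --pt "0 0 2 0 0 0"

```text
time: 16.65
tool_pos: [514.7, 31.3, 54.0]
tcp_rot: [3.141, -0.002, 0.187]
contact_force: [-0.1, -1.3, -1.4]
grip_width: 36.1
```

Request:
step_arm --pt "0 0 1 0 0 0" --pt "0 0 1 0 0 0" --pt "0 0 1 0 0 0"

```text
time: 16.9
tool_pos: [514.1, 31.7, 52.4]
tcp_rot: [3.141, -0.001, 0.188]
contact_force: [-0.1, 0.3, -2.6]
grip_width: 36.0
```

Request:
step_arm --pt "0 0 1 0 0 0" --pt "0 0 1.5 0 0 0" --pt "0 0 1.5 0 0 0" --pt "0 0 1.5 0 0 0"

```text
time: 17.23
tool_pos: [514.1, 31.7, 50.8]
tcp_rot: [3.141, -0.0, 0.188]
contact_force: [-0.5, 0.6, 2.8]
grip_width: 36.2
```

Request:
step_arm --pt "0 0 0 0 0 0" --pt "0 0 0 0 0 0" --pt "0 0 0 0 0 0" --pt "0 0 0 0 0 0" --pt "0 0 0 0 0 0" --fingers 80

```text
time: 17.65
tool_pos: [514.0, 31.6, 50.5]
tcp_rot: [3.142, 0.0, 0.188]
contact_force: [0.2, -0.6, -0.0]
grip_width: 64.8
```

Request:
step_arm --pt "0 0 -20 0 0 0" --pt "0 0 -60 0 0 0" --pt "0 0 -100 0 0 0" --pt "0 0 -140 0 0 0" --pt "0 0 -180 0 0 0"

```text
time: 18.07
tool_pos: [513.5, 31.7, 232.4]
tcp_rot: [-3.142, 0.0, 0.188]
contact_force: [1.7, 0.3, 0.2]
grip_width: 79.8
```

Request:
step_arm --pt "-110 0 -18 0 0 0" --pt "-110 0 -18 0 0 0" --pt "-110 0 -18 0 0 0" --pt "-110 0 -18 0 0 0"

```text
time: 18.4
tool_pos: [401.6, 11.0, 249.4]
tcp_rot: [3.141, 0.001, 0.188]
contact_force: [1.2, 0.7, -0.2]
grip_width: 80.0
```

Run:
```python
from h import *
o=bot.get_obs();print(o["tool_pos"],o["tcp_rot"],o["grip_width"])
p=bot.capture("wrist")
for q in("tape_mid","bar_mid"):
  for b in bot.boxes_of(q,p)[:1]: print(q,b)
cv2.imwrite("pics/w9.png",cv2.resize(p["color"],None,fx=1.5,fy=1.5,interpolation=2)[:,:,::-1])
np.savez("w9.npz",**{k:p[k] for k in("fx","fy","cx","cy","R","t")})
print(delta((355,-225,250),(np.pi,0,.187)))
```

```text
[401.6348564   11.03901986 249.38144068] [3.14138504e+00 1.11447842e-03 1.87546396e-01] 79.96543550548029
tape_mid {'rect': [247.1, 63.5, 33.3, 76.4], 'p': 0.77}
bar_mid {'rect': [244.9, 7.9, 185.6, 14.1], 'p': 0.56}
[-9.450e+01  2.223e+02 -1.100e+00  1.000e-03 -2.000e-03  0.000e+00]
```

View pics/w9.png

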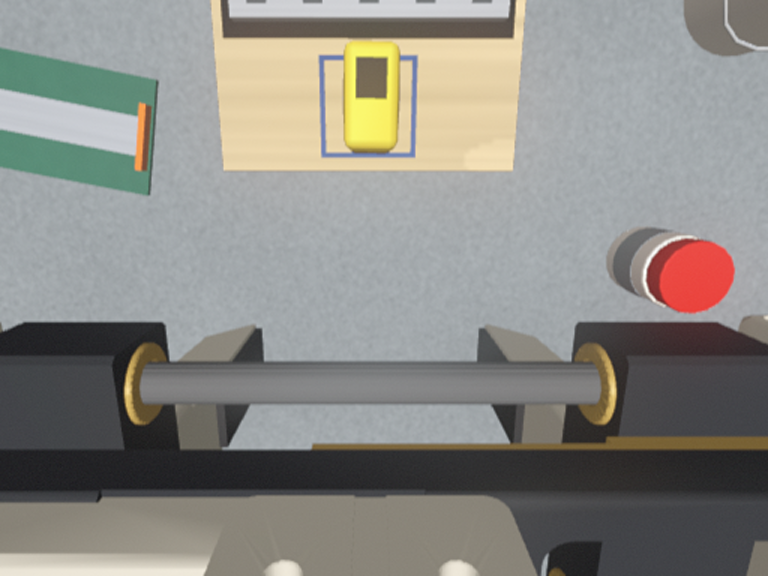

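The tape measure stands in the near square (top 344–399 × 41–152, square 320–416 × 57–156). The jar's cap shows at (690,275), so I can fix its position now.

Run:
```python
from h import *
p=dict(np.load("w9.npz"));print("jar",px2w(p,690/1.5,275/1.5,74),"tape",px2w(p,371.5/1.5,95/1.5,71),"sq",px2w(p,368.5/1.5,106/1.5,12))
j=px2w(p,690/1.5,275/1.5,74)
print(delta((*j[:2],160),(np.pi,0,.187)))
```

```text
jar [ 439.18304777 -211.05873945   74.        ] tape [513.2045989   29.75461031  71.        ] sq [513.68123598  31.94201164  12.        ]
[-9.400e+00  2.243e+02  8.900e+01  1.000e-03 -2.000e-03  0.000e+00]
```

Request:
step_arm --pt "-9 223 60 0 0 0" --pt "-9 223 60 0 0 0" --pt "-9 223 60 0 0 0" --pt "-9 223 60 0 0 0" --pt "-9 223 60 0 0 0" --fingers 90

```text
time: 18.97
tool_pos: [436.5, -190.1, 193.3]
tcp_rot: [-3.141, -0.0, 0.188]
contact_force: [0.7, 0.6, 0.4]
grip_width: 90.4
```

Request:
step_arm --pt "0 20 3 0 0 0" --pt "0 20 3 0 0 0" --pt "0 20 3 0 0 0"

```text
time: 19.22
tool_pos: [439.7, -208.4, 190.2]
tcp_rot: [-3.14, 0.001, 0.186]
contact_force: [0.3, 0.9, 0.2]
grip_width: 89.9
```

Run:
```python
from h import *
o=bot.get_obs();print(o["tool_pos"],o["grip_width"])
print(delta((439,-210.5,42),(np.pi,0,.187)))
```

```text
[ 439.68292295 -208.37021845  190.16425437] 89.9371084883152
[-9.000e-01  2.200e+00  1.482e+02 -2.000e-03  1.000e-03 -1.000e-03]
```

Request:
step_arm --pt "-1 2 40 0 0 0" --pt "-1 2 78 0 0 0" --pt "-1 2 112 0 0 0" --pt "-1 2 136 0 0 0" --pt "-1 2 148 0 0 0"

```text
time: 19.63
tool_pos: [437.6, -207.2, 40.6]
tcp_rot: [-3.138, 0.003, 0.19]
contact_force: [-0.6, -0.1, 0.3]
grip_width: 90.1
```

Request:
step_arm --pt "0 0 0 0 0 0" --pt "0 0 0 0 0 0" --pt "0 0 0 0 0 0" --pt "0 0 0 0 0 0" --pt "0 0 0 0 0 0" --fingers 40

```text
time: 20.05
tool_pos: [439.6, -210.1, 44.8]
tcp_rot: [3.139, -0.002, 0.188]
contact_force: [-0.0, -1.5, 0.7]
grip_width: 61.2
```

Request:
step_arm --pt "0 0 0 0 0 0" --pt "0 0 0 0 0 0" --pt "0 0 0 0 0 0"

```text
time: 20.3
tool_pos: [439.5, -210.4, 44.6]
tcp_rot: [3.139, -0.002, 0.188]
contact_force: [0.6, -0.1, 6.0]
grip_width: 55.7
```

Request:
step_arm --pt "0 0 -20 0 0 0" --pt "0 0 -60 0 0 0" --pt "0 0 -100 0 0 0" --pt "0 0 -140 0 0 0" --pt "0 0 -150 0 0 0"

```text
time: 20.72
tool_pos: [440.5, -210.8, 199.5]
tcp_rot: [3.135, -0.007, 0.188]
contact_force: [1.3, -0.8, -2.1]
grip_width: 55.6
```

Run:
```python
from h import *
o=bot.get_obs();print(o["tool_pos"],o["grip_width"])
print(delta((647.3,57.5,175),(np.pi,0,.187)))
```

```text
[ 440.45425863 -210.83082898  199.51405177] 55.59785363755823
[ 2.531e+02 -2.252e+02  2.470e+01  7.000e-03 -7.000e-03  1.000e-03]
```

Request:
step_arm --pt "253 -225 20 0 0 0" --pt "253 -225 20 0 0 0" --pt "253 -225 20 0 0 0" --pt "253 -225 20 0 0 0" --pt "253 -225 20 0 0 0"

```text
time: 21.13
tool_pos: [565.9, -43.1, 181.0]
tcp_rot: [-3.141, 0.001, 0.187]
contact_force: [1.4, -0.9, -1.7]
grip_width: 55.7
```

Run:
```python
from h import *
o=bot.get_obs();print(o["tool_pos"],o["grip_width"])
print(delta((647.3,57.5,175),(np.pi,0,.187)))
```

```text
[565.87423885 -43.08422008 181.03848309] 55.695650839215624
[ 9.87e+01 -8.37e+01  6.00e+00 -0.00e+00  1.00e-03  0.00e+00]
```

Request:
step_arm --pt "99 -84 6 0 0 0" --pt "99 -84 6 0 0 0" --pt "99 -84 6 0 0 0" --pt "99 -84 6 0 0 0" --pt "99 -84 6 0 0 0"

```text
time: 21.55
tool_pos: [647.3, 58.8, 173.8]
tcp_rot: [-3.141, 0.002, 0.191]
contact_force: [-0.0, -1.2, -2.7]
grip_width: 55.3
```

Request:
step_arm --pt "0 0 0 0 0 0" --pt "0 0 0 0 0 0" --pt "0 0 0 0 0 0"

```text
time: 21.8
tool_pos: [646.4, 54.7, 175.4]
tcp_rot: [3.141, 0.0, 0.186]
contact_force: [-0.0, 0.3, -2.5]
grip_width: 55.9
```

Run:
```python
from h import *
o=bot.get_obs();print(o["tool_pos"],o["grip_width"],o["contact_force"])
print(delta((647.3,57.5,59),(np.pi,0,.187)))
```

```text
[646.40547263  54.72443522 175.43777451] 55.8513249215918 [-0.03350883  0.28901123 -2.51950659]
[ 1.400e+00 -2.600e+00  1.164e+02  0.000e+00  0.000e+00 -1.000e-03]
```

Request:
step_arm --pt "1.4 -2 40 0 0 0" --pt "1.4 -2 75 0 0 0" --pt "1.4 -2 100 0 0 0" --pt "1.4 -2 112 0 0 0" --pt "1.4 -2 115 0 0 0"

```text
time: 22.22
tool_pos: [646.5, 57.3, 58.0]
tcp_rot: [-3.141, 0.004, 0.186]
contact_force: [-0.1, 1.0, -2.0]
grip_width: 55.8
```

Request:
step_arm --pt "0 0 0 0 0 0" --pt "0 0 1 0 0 0" --pt "0 0 2 0 0 0" --pt "0 0 2 0 0 0" --pt "0 0 2 0 0 0"

```text
time: 22.63
tool_pos: [648.6, 58.4, 59.4]
tcp_rot: [3.141, -0.002, 0.188]
contact_force: [-0.5, -0.5, -1.6]
grip_width: 55.3
```

Request:
step_arm --pt "0 0 1 0 0 0" --pt "0 0 1 0 0 0" --pt "0 0 1 0 0 0"

```text
time: 22.88
tool_pos: [648.1, 58.4, 57.2]
tcp_rot: [3.141, -0.0, 0.188]
contact_force: [-0.2, 0.3, -1.4]
grip_width: 55.5
```

Request:
step_arm --pt "0 0 1 0 0 0" --pt "0 0 1.5 0 0 0" --pt "0 0 1.5 0 0 0" --pt "0 0 1.5 0 0 0"

```text
time: 23.22
tool_pos: [648.2, 58.4, 56.7]
tcp_rot: [3.141, -0.001, 0.188]
contact_force: [-3.6, 0.7, 6.1]
grip_width: 55.4
```

Request:
step_arm --pt "0 0 0 0 0 0" --pt "0 0 0 0 0 0" --pt "0 0 0 0 0 0" --pt "0 0 0 0 0 0" --pt "0 0 0 0 0 0" --fingers 90

```text
time: 23.63
tool_pos: [648.0, 58.3, 55.5]
tcp_rot: [3.142, 0.0, 0.188]
contact_force: [0.1, -0.2, -0.6]
grip_width: 84.3
```

Request:
step_arm --pt "0 0 -20 0 0 0" --pt "0 0 -60 0 0 0" --pt "0 0 -100 0 0 0" --pt "0 0 -140 0 0 0" --pt "0 0 -180 0 0 0"

```text
time: 24.05
tool_pos: [647.7, 58.4, 237.5]
tcp_rot: [3.142, 0.0, 0.188]
contact_force: [1.1, 0.4, -0.7]
grip_width: 90.1
```

Request:
step_arm --pt "-120 0 -12 0 0 0" --pt "-120 0 -12 0 0 0" --pt "-120 0 -12 0 0 0" --pt "-120 0 -12 0 0 0"

```text
time: 24.38
tool_pos: [523.3, 35.7, 247.6]
tcp_rot: [-3.141, 0.006, 0.188]
contact_force: [1.5, 0.8, -0.6]
grip_width: 89.9
```

Run:
```python
from h import *
o=bot.get_obs();print(o["tool_pos"],o["tcp_rot"],o["grip_width"])
p=bot.capture("wrist")
cv2.imwrite("pics/w10.png",cv2.resize(p["color"],None,fx=1.5,fy=1.5,interpolation=2)[:,:,::-1])
np.savez("w10.npz",**{k:p[k] for k in("fx","fy","cx","cy","R","t")})
print(delta((613.5,284,200),(np.pi,0,.187)),delta((535,270,240),(np.pi,0,.187)))
```

```text
[523.29812455  35.67431507 247.57834987] [-3.14056592  0.00618521  0.18763231] 89.9045780945726
[ 1.313e+02 -2.278e+02  4.810e+01 -0.000e+00  1.000e-03  0.000e+00] [ 5.150e+01 -2.287e+02  8.200e+00 -0.000e+00  1.000e-03  0.000e+00]
```

View pics/w10.png

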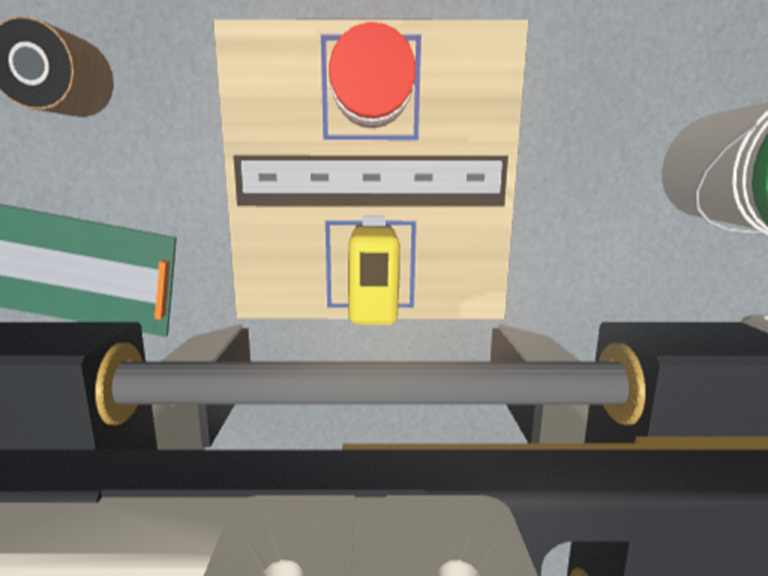

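Jar, bar and tape measure all sit in their marks; roll top is at (29,64).

Run:
```python
from h import *
p=dict(np.load("w10.npz"));f=lambda u,v,z:px2w(p,u/1.5,v/1.5,z)[:2].round(1)
print("jar",f(372,70,86),"sq",f(371,87,12),"roll",f(29,64,50),"bar",f(371.5,177,22),"strip",f(371,181,12))
```

```text
jar [645.2  56.4] sq [647.4  57.3] roll [612.7 283.6] bar [582.8  44.5] strip [579.5  44.3]
```

Request:
step_arm --pt "131 -228 40 0 0 0" --pt "131 -228 40 0 0 0" --pt "131 -228 40 0 0 0" --pt "131 -228 40 0 0 0" --pt "131 -228 40 0 0 0"

```text
time: 24.85
tool_pos: [598.9, 232.8, 215.9]
tcp_rot: [-3.142, -0.001, 0.188]
contact_force: [1.3, -0.9, 0.5]
grip_width: 89.7
```

Run:
```python
from h import *
print(bot.get_obs()["tool_pos"],delta((613,284,200),(np.pi,0,.187)))
```

```text
[598.87455417 232.81240997 215.87294539] [ 2.34e+01 -4.77e+01  1.59e+01 -0.00e+00 -1.00e-03  1.00e-03]
```

Request:
step_arm --pt "23 -48 20 0 0 0" --pt "23 -48 20 0 0 0" --pt "23 -48 20 0 0 0" --pt "23 -48 20 0 0 0"

```text
time: 25.18
tool_pos: [611.3, 282.3, 195.1]
tcp_rot: [3.141, 0.002, 0.189]
contact_force: [0.4, -0.0, 0.5]
grip_width: 89.8
```

Request:
step_arm --pt "0 0 0 0 0 0" --pt "0 0 0 0 0 0"

```text
time: 25.35
tool_pos: [611.8, 280.4, 197.3]
tcp_rot: [3.141, -0.001, 0.186]
contact_force: [-0.1, -0.1, 1.3]
grip_width: 89.9
```

Run:
```python
from h import *
print(bot.get_obs()["tool_pos"],delta((612.8,284,34),(np.pi,0,.187)))
```

```text
[611.79082895 280.43183561 197.28234707] [ 1.400e+00 -3.400e+00  1.633e+02  0.000e+00 -1.000e-03 -1.000e-03]
```

Request:
step_arm --pt "1.4 -3 40 0 0 0" --pt "1.4 -3 80 0 0 0" --pt "1.4 -3 118 0 0 0" --pt "1.4 -3 145 0 0 0" --pt "1.4 -3 158 0 0 0"

```text
time: 25.77
tool_pos: [610.5, 283.0, 35.0]
tcp_rot: [3.141, 0.005, 0.186]
contact_force: [0.2, -0.8, -0.1]
grip_width: 90.1
```

Request:
step_arm --pt "0 0 3 0 0 0" --pt "0 0 3 0 0 0" --pt "0 0 3 0 0 0"

```text
time: 26.02
tool_pos: [613.7, 285.2, 37.8]
tcp_rot: [-3.141, -0.004, 0.187]
contact_force: [0.5, 0.5, -0.6]
grip_width: 90.0
```

Request:
step_arm --pt "0 0 0 0 0 0" --pt "0 0 0 0 0 0" --pt "0 0 0 0 0 0" --pt "0 0 0 0 0 0" --pt "0 0 0 0 0 0" --fingers 40

```text
time: 26.43
tool_pos: [612.2, 285.3, 35.8]
tcp_rot: [3.142, -0.001, 0.188]
contact_force: [-0.6, -0.2, -0.9]
grip_width: 61.1
```

Request:
step_arm --pt "0 0 0 0 0 0" --pt "0 0 0 0 0 0" --pt "0 0 0 0 0 0"

```text
time: 26.68
tool_pos: [612.2, 285.2, 35.6]
tcp_rot: [3.141, -0.0, 0.188]
contact_force: [-0.8, -0.2, 3.5]
grip_width: 57.7
```

Request:
step_arm --pt "0 0 -20 0 0 0" --pt "0 0 -60 0 0 0" --pt "0 0 -100 0 0 0" --pt "0 0 -140 0 0 0" --pt "0 0 -180 0 0 0"

```text
time: 27.1
tool_pos: [611.5, 285.1, 216.4]
tcp_rot: [3.141, 0.001, 0.188]
contact_force: [0.6, -0.2, -2.0]
grip_width: 57.6
```

Request:
step_arm --pt "0 0 -40 0 0 0" --pt "0 0 -40 0 0 0" --pt "0 0 -40 0 0 0"

```text
time: 27.35
tool_pos: [612.9, 285.6, 258.0]
tcp_rot: [-3.141, -0.005, 0.188]
contact_force: [-0.5, -0.7, -2.4]
grip_width: 57.7
```

Run:
```python
from h import *
o=bot.get_obs();print(o["tool_pos"],o["grip_width"],o["contact_force"])
print(delta((545,-225,255),(np.pi,0,.187)))
```

```text
[612.90388411 285.56114248 258.03656533] 57.6608481531878 [-0.45286332 -0.73520146 -2.44139153]
[-1.621e+02  4.889e+02  1.800e+00 -1.000e-03 -5.000e-03  1.000e-03]
```

Request:
step_arm --pt "-162 489 0 0 0 0" --pt "-162 489 0 0 0 0" --pt "-162 489 0 0 0 0" --pt "-162 489 0 0 0 0" --pt "-162 489 0 0 0 0"

```text
time: 27.77
tool_pos: [582.9, 77.1, 252.6]
tcp_rot: [-3.141, 0.005, 0.188]
contact_force: [0.5, 0.2, -1.5]
grip_width: 57.8
```

Run:
```python
from h import *
o=bot.get_obs();print(o["tool_pos"],o["grip_width"],o["contact_force"])
print(delta((545,-225,255),(np.pi,0,.187)))
```

```text
[582.91896451  77.09129246 252.55830622] 57.79374911297267 [ 0.5248896   0.21047791 -1.52814718]
[-9.380e+01  2.896e+02 -2.200e+00 -1.000e-03  5.000e-03  1.000e-03]
```

Request:
step_arm --pt "-94 290 0 0 0 0" --pt "-94 290 0 0 0 0" --pt "-94 290 0 0 0 0" --pt "-94 290 0 0 0 0" --pt "-94 290 0 0 0 0"

```text
time: 28.18
tool_pos: [556.9, -129.5, 252.8]
tcp_rot: [-3.139, 0.004, 0.188]
contact_force: [1.1, -0.6, -2.0]
grip_width: 57.7
```

Request:
step_arm --pt "-31 96 0 0 0 0" --pt "-31 96 0 0 0 0" --pt "-31 96 0 0 0 0" --pt "-31 96 0 0 0 0" --pt "-31 96 0 0 0 0"

```text
time: 28.6
tool_pos: [544.9, -228.5, 252.8]
tcp_rot: [-3.138, 0.003, 0.185]
contact_force: [0.3, 0.6, -1.6]
grip_width: 57.3
```

Run:
```python
from h import *
o=bot.get_obs();print(o["tool_pos"],o["tcp_rot"],o["grip_width"])
p=bot.capture("wrist")
for b in bot.boxes_of("green_lid",p)[:1]: print(b)
h=cv2.cvtColor(p["color"],cv2.COLOR_RGB2HSV);m=cv2.inRange(h,(50,120,50),(75,255,255))
k,l,s,c=cv2.connectedComponentsWithStats(m);j=np.argmax(s[1:,4])+1
print(s[j]); cs,_=cv2.findContours((l==j).astype(np.uint8),0,1);e=cv2.fitEllipse(max(cs,key=len));print(e,px2w(p,*e[0],110))
cv2.imwrite("pics/w11.png",cv2.resize(p["color"],None,fx=1.5,fy=1.5,interpolation=2)[:,:,::-1])
```

```text
[ 544.90221216 -228.54978224  252.80164364] [-3.13827201  0.00325952  0.18531338] 57.29943594295784
{'rect': [262.7, 75.5, 107.6, 120.0], 'p': 0.86}
[ 209   17  109  116 9975]
((263.0158386230469, 74.54972839355469), (108.48991394042969, 115.21861267089844), 7.0561370849609375) [ 644.49283712 -225.06122734  110.        ]
```

View pics/w11.png

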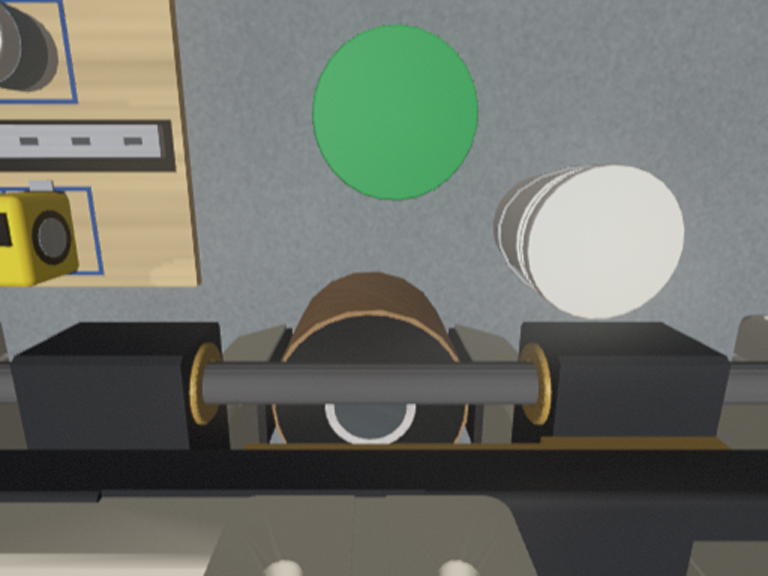

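Run:
```python
from h import *
for i in range(3):
    p=bot.capture("wrist")
    h=cv2.cvtColor(p["color"],cv2.COLOR_RGB2HSV);m=cv2.inRange(h,(50,120,50),(75,255,255))
    k,l,s,c=cv2.connectedComponentsWithStats(m);j=np.argmax(s[1:,4])+1
    cs,_=cv2.findContours((l==j).astype(np.uint8),0,1);e=cv2.fitEllipse(max(cs,key=len));print(px2w(p,*e[0],110),bot.get_obs()["tool_pos"])
print(delta((644,-223.5,190),(np.pi,0,.187)))
```

```text
[ 644.49647045 -225.04848705  110.        ] [ 545.92041648 -226.5126697   254.32474459]
[ 644.47111569 -225.01956656  110.        ] [ 546.1064829  -226.50172646  254.74406117]
[ 644.44364689 -225.02984545  110.        ] [ 546.20681083 -226.54401431  254.99639909]
[ 9.66e+01  1.55e+01  6.49e+01 -1.00e-03  1.00e-03  3.00e-03]
```

Request:
step_arm --pt "97 16.5 0 0 0 0" --pt "97 16.5 20 0 0 0" --pt "97 16.5 50 0 0 0" --pt "97 16.5 65 0 0 0" --pt "97 16.5 65 0 0 0"

```text
time: 29.27
tool_pos: [643.3, -223.5, 184.4]
tcp_rot: [-3.136, 0.008, 0.19]
contact_force: [0.3, -1.0, -1.6]
grip_width: 57.7
```

Request:
step_arm --pt "0 0 0 0 0 0" --pt "0 0 0 0 0 0" --pt "0 0 0 0 0 0" --pt "0 0 0 0 0 0"

```text
time: 29.6
tool_pos: [644.7, -226.5, 192.8]
tcp_rot: [3.139, -0.003, 0.188]
contact_force: [-0.7, 0.6, -1.1]
grip_width: 57.7
```

Run:
```python
from h import *
o=bot.get_obs();print(o["tool_pos"],o["tcp_rot"],o["grip_width"])
print(delta((644.4,-224.3,148),(np.pi,0,.187)))
```

```text
[ 644.72982489 -226.51511266  192.77569151] [ 3.13930240e+00 -2.93123983e-03  1.87629388e-01] 57.721878826129554
[-0.00e+00 -2.30e+00  4.48e+01  2.00e-03 -3.00e-03  1.00e-03]
```

Request:
step_arm --pt "0 -1.5 12 0 0 0" --pt "0 -1.5 24 0 0 0" --pt "0 -1.5 34 0 0 0" --pt "0 -1.5 40 0 0 0" --pt "0 -1.5 42 0 0 0"

```text
time: 30.02
tool_pos: [643.6, -224.7, 147.6]
tcp_rot: [-3.141, 0.001, 0.188]
contact_force: [-0.3, -0.3, -1.9]
grip_width: 57.7
```

Request:
step_arm --pt "0 0 0 0 0 0" --pt "0 0 0 0 0 0" --pt "0 0 0 0 0 0" --pt "0 0 0 0 0 0"

```text
time: 30.35
tool_pos: [644.4, -224.9, 149.1]
tcp_rot: [3.141, -0.001, 0.188]
contact_force: [-0.9, 0.4, -1.4]
grip_width: 57.8
```

Expected seat at TCP ≈145.6; creep down.

Request:
step_arm --pt "0 0 1 0 0 0" --pt "0 0 2 0 0 0" --pt "0 0 2 0 0 0" --pt "0 0 2 0 0 0"

```text
time: 30.68
tool_pos: [644.0, -224.7, 146.2]
tcp_rot: [-3.142, 0.0, 0.188]
contact_force: [-0.6, 0.2, -2.1]
grip_width: 57.4
```

Request:
step_arm --pt "0 0 1 0 0 0" --pt "0 0 1 0 0 0" --pt "0 0 1 0 0 0"

```text
time: 30.93
tool_pos: [644.2, -224.8, 145.6]
tcp_rot: [3.141, -0.0, 0.188]
contact_force: [-0.1, 0.1, -0.2]
grip_width: 57.6
```

Request:
step_arm --pt "0 0 0.5 0 0 0" --pt "0 0 0.7 0 0 0" --pt "0 0 0.7 0 0 0"

```text
time: 31.18
tool_pos: [644.2, -224.8, 145.6]
tcp_rot: [3.141, -0.001, 0.188]
contact_force: [-2.2, 0.7, 5.1]
grip_width: 57.5
```

Request:
step_arm --pt "0 0 0 0 0 0" --pt "0 0 0 0 0 0" --pt "0 0 0 0 0 0" --pt "0 0 0 0 0 0" --pt "0 0 0 0 0 0" --fingers 90

```text
time: 31.6
tool_pos: [644.0, -224.7, 144.3]
tcp_rot: [-3.141, 0.0, 0.188]
contact_force: [-1.0, 0.4, 0.4]
grip_width: 86.0
```

Request:
step_arm --pt "0 0 -20 0 0 0" --pt "0 0 -50 0 0 0" --pt "0 0 -90 0 0 0" --pt "0 0 -120 0 0 0" --pt "0 0 -130 0 0 0"

```text
time: 32.02
tool_pos: [645.5, -225.3, 280.9]
tcp_rot: [3.136, -0.008, 0.188]
contact_force: [0.1, 0.4, 0.8]
grip_width: 89.9
```

Request:
step_arm --pt "-120 -10 0 0 0 0" --pt "-120 -10 0 0 0 0" --pt "-120 -10 0 0 0 0" --pt "-120 -10 0 0 0 0" --pt "-120 -10 0 0 0 0"

```text
time: 32.43
tool_pos: [522.7, -237.4, 274.6]
tcp_rot: [-3.141, 0.001, 0.186]
contact_force: [0.8, -1.0, 0.8]
grip_width: 90.3
```

Run:
```python
from h import *
o=bot.get_obs();print(o["tool_pos"],o["tcp_rot"],o["grip_width"],o["contact_force"])
p=bot.capture("wrist");np.savez("w12.npz",**{k:p[k] for k in("fx","fy","cx","cy","R","t")})
cv2.imwrite("pics/w12.png",cv2.resize(p["color"],None,fx=1.5,fy=1.5,interpolation=2)[:,:,::-1])
```

```text
[ 522.73642044 -237.39324053  274.6229294 ] [-3.14113337e+00  5.16870895e-04  1.85997608e-01] 90.30479463758827 [ 0.77572219 -1.03885555  0.75300157]
```

View pics/w12.png

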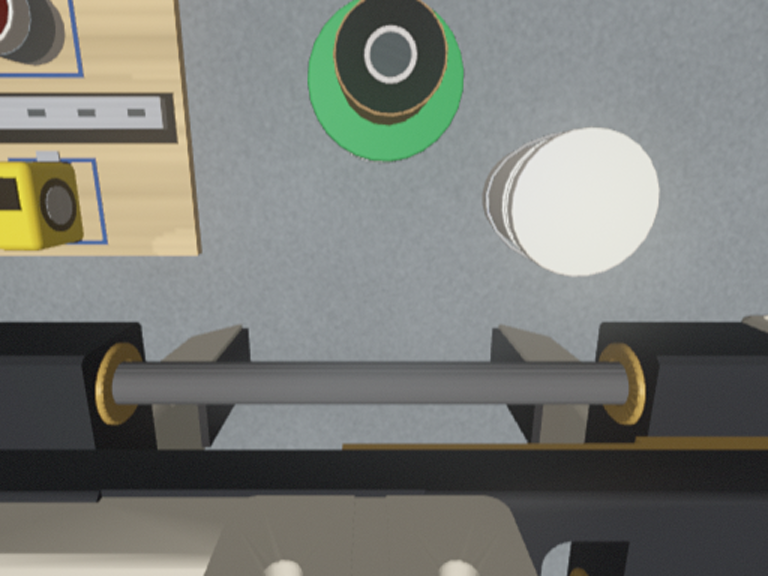

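Run:
```python
from h import *
p=dict(np.load("w12.npz"))
print("roll",px2w(p,390/1.5,54.5/1.5,160)); L=px2w(p,386/1.5,161/1.5,110);print("lid near edge",L)
A=px2w(p,308/1.5,78/1.5,110);B=px2w(p,464/1.5,78/1.5,110);print("lid mid",(A+B)/2,np.linalg.norm(B-A))
print("lid from edge",L[:2]+48*np.array([np.cos(.186),np.sin(.186)]))
```

```text
roll [ 645.29980165 -225.82628592  160.        ]
lid near edge [ 595.78235492 -235.34351102  110.        ]
lid mid [ 643.49180231 -225.90021156  110.        ] 94.75557204529859
lid from edge [ 642.95444192 -226.46690089]
```

Request:
step_arm --pt "0 0 0 0 0 0" --pt "0 0 0 0 0 0" --pt "0 0 0 0 0 0" --pt "0 0 0 0 0 0" --pt "0 0 0 0 0 0"

```text
time: 32.9
tool_pos: [524.8, -237.2, 274.3]
tcp_rot: [-3.141, 0.0, 0.188]
contact_force: [-0.5, 0.4, 0.7]
grip_width: 90.1
```

Run:
```python
from h import *
a=bot.capture("scene");b=bot.capture("side")
cv2.imwrite("pics/f.png",np.hstack([cv2.resize(a["color"][80:320,150:450],(400,320)),cv2.resize(b["color"][90:314,150:430],(400,320))])[:,:,::-1])
```

```text
(no output)
```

View pics/f.png

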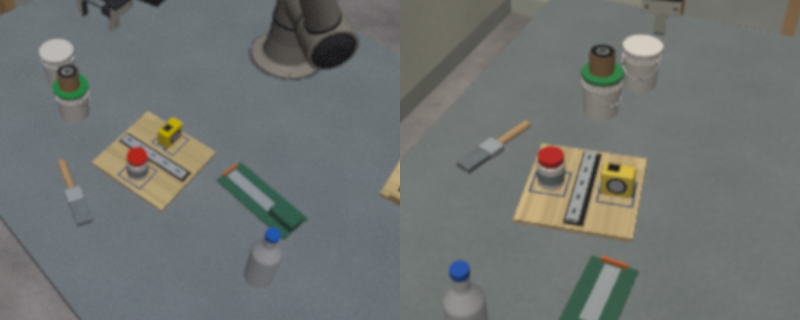

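Everything is in place and undisturbed; the roll is about 2 mm from the lid centre. Handing in.

```bash
python3 -c "
from h import *
print(bot.get_obs()['time']);print(bot.close_job())"
```

```text
33.0
the job is handed in; nothing more can be done
None
```

The kit is set out in the order you asked and the job is handed in, at 33 s of the 118 s allowed. `close_job()` gives no verdict, so what follows rests on my own last pictures.

| Piece | Where it ended up (from the wrist camera) |
|---|---|
| Bar | Flat on the black strip, about 3 mm off the strip's middle across it and under 1 mm along it |
| Tape measure | Standing in the near square, about 2 mm off centre |
| Jar | Upright in the far square, about 2–3 mm off centre |
| Roll | On end on the green lid, about 2 mm off its centre |

- **Bar:** I lifted and tilted its end over the orange lip, then slid it out along its own line with no unusual force.
- **Bystanders:** The last scene and side pictures show everything released. The pails, bottle and brush looked undisturbed, though I did not measure them again. The arm stood clear above.
- **Disagreement:** The scene and side cameras put the board and the green lid about 3–7 mm away in y from where the wrist camera did. I worked from the wrist camera, and the pieces look centred in all three views.

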